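# Tip the interlock key upright on the stop rail and seat it in the supply box

## Task

Enable the bench supply: pick up the black-handled interlock key lying on the blue mat, hook its steel tongue under the overhanging edge of the fixed aluminium stop rail and use that edge to turn the key within your fingers until the tongue points straight down. Then bring the tongue to the slot in the top of the grey supply box, turn it into line, let it drop in under light pressure until it is fully home, and let go. Be gentle with the box, and leave the pliers, the clear tray and the tin where they are.

Things in the scene. Friction and masses are not known exactly. Their poses are not given: they have to be found in the camera images.
- key: Interlock key, about 80 g, lying flat on the mat: black plastic handle, a slab 52 long (x) x 24 wide (y) x 18 thick (z) mm, with a flat steel tongue out of its +x end. Origin: centre of the handle's underside as it lies, 9 mm below the handle's middle; x points along the key to the tongue's end, z up as it lies. Nearly balanced at the handle's middle.
- key_tip (a point): Centre of the tongue's free end, 56 mm from the handle's middle along x; axes as key. The tongue is 18 wide (y) x 7 thick (z) mm, 30 mm long, on the handle's middle line, its end slightly rounded. Held across its 24 mm width with about 20 N, the key swivels about the line between the fingers when its tongue is pushed with several newtons.
- rail: Fixed aluminium stop rail on the mat, 110 mm long (y), 30 mm high: an upright wall (front face at x = 0) with a 6 mm thick top that overhangs 20 mm to the front (-x). The gap under the overhang is 24 mm high, 20 mm deep, open to the front and both ends. A 4 mm high foot runs behind to x = 54 mm. Origin: at the mat, below the wall's front face, mid-length.
- rail_edge (a point): Middle of the lower front edge of the rail's overhang, 24 mm above the mat and 20 mm in front of the wall; axes as rail: x points from the front to the wall, y along the edge.
- supply: Fixed grey supply box, 90 (x) x 100 (y) x 55 mm high, on the mat. Origin: centre of its underside. A flat-topped box with one rectangular slot in the middle of its top.
- slot (a point): Centre of the slot's mouth, level with the box's top. The slot is 20 mm long (y) x 9 mm wide (x), 34 mm deep, with a 2 mm chamfer round the mouth; it takes the tongue either way round. z is up. Fully home, the handle's shoulder rests on the box's top and the tongue's end lies 30 mm below the mouth.
- pliers: Bystander: small pliers with red grips, 135 mm long, lying on the mat, 14 mm high. Origin near the middle, at the underside.
- tray: Bystander: open clear plastic tray 70 x 110 x 25 mm. Origin: centre of underside.
- tin: Bystander: round steel tip-cleaner tin, 72 mm across, 36 mm high. Origin: centre of underside.
There are look-alikes about, which are no part of the job. Of the things that look like the key, the smaller one is meant.

How it is judged (in metres and radians):
On the way, in this order (a step that is already met when the one before it is completed fails the run):
1. the held key, its tongue dipping 10 to 50 degrees, bears on the stop rail (contact force between key and rail above 0.3 N and contact force between key and the fingers above 0.5 N and angle between key's own x axis and vertical between 1.75 and 2.44 rad), for 0.05 s.
2. still bearing on the stop rail, the held key has been turned on to 53 degrees or more (contact force between key and rail above 0.3 N and contact force between key and the fingers above 0.5 N and angle between key's own x axis and vertical above 2.5 rad), for 0.05 s.
3. the key is held clear of the rail with its tongue pointing down within 11 degrees (contact force between key and rail below 0.01 N and contact force between key and the fingers above 0.5 N and angle between key's own x axis and vertical above 2.95 rad), for 0.2 s.
At the end, for the whole second after the job is handed in: The key stands upright (within 8 degrees) in the slot, in line with it, its tongue's end at least 27 mm below the mouth, at rest and released (z of key_tip in the frame of slot below -0.027 m and horizontal distance between key_tip and slot below 0.006 m and angle between key's own x axis and vertical above 3 rad and angle between the y axis of key and the y axis of slot, either way round below 0.2 rad and linear speed of key below 0.02 m/s and contact force between key and the fingers below 0.01 N); the robot touches nothing.
It fails at once if a bystander is moved by more than 25 mm (distance of any of pliers, tray, tin from where it was at the start of the episode above 0.025 m).
It fails at once if the key is pressed on the supply box with more than 45 N (contact force between key and supply above 45 N).
It also fails if it takes over 59 s, if anything falls off the work surface, if the arm or the gripper's body presses on something with over 40 N, if the wrist force passes 120 N, or if a joint passes its speed limit or range.

## Robot

A 6-joint arm with a two-finger parallel gripper is mounted at the origin on the work surface. World frame = base frame: x ahead of the robot, y to its left, z up, the work surface at z = 0. Lengths are in m, angles in degrees, forces in N, time in s.
With the tool pointing down it reaches from about 0.3 to 0.75 m from the base axis. Payload 8.5 kg.
Tool frame: the origin (TCP) lies on the mounting face of the last link; the fingertips stand 166 mm ahead of it and the grasp point (between the pads) lies arm.grasp_offset ahead of it (arm.grasp_offset is the distance from the TCP to the grasp point, in m); z points along the fingers, y is the line along which they close (so a half turn about z gives the same grasp; the last joint's range is limited). The gripper opens to 88 mm and grips with 3 to 60 N. Pads are 18 mm wide; open, the fingers measure 123 mm over their backs; the gripper's body (75 mm by 187 mm) begins 45 mm behind the grasp point.
Start: joints at [-82.867, 21.807, 74.336, -0, 83.858, -12.336], TCP at [0.183, -0.519, 0.405] pointing down, gripper open.
Joint ranges: [-178.18, 178.18], [-50.72, 133.34], [12.68, 142.11], [-81.47, 261.47], [9.98, 163.14], [-165.26, 165.26]. Speed limits (degrees/s): [136.94, 136.94, 180, 180, 180, 180].

## Interface

Orientations are given as a 3x3 rotation matrix whose columns are the frame's x, y, z axes.
In Python, from rig import arm gives the robot as it stands.
- The arm moves only by the tool arm_command, never from a script. Its argument "commands" is a list of rows, each an object of numbers: "fingers": the opening in per cent of the stroke, from 0 (shut) to 100 (fully open); "dx", "dy", "dz": the shift along the tool's x, y, z in cm; "roll": the turn about the tool's z in degrees. In form: [{"fingers": .., "dx": .., "dy": .., "dz": .., "roll": ..}, ...]. A call has 1 to 20 rows; each row is the pose to reach, as a shift and turn from the pose commanded when the call began, along the tool's axes at that moment; what a row does not reach only later rows make up. A row lasts 1/10 s, in which the tool goes at most 50 mm and 8.59 degrees, less where a joint would pass 70% of its speed; a pose out of reach is approached as far as the arm can. A call with a gripper value outside its range is refused whole. The fingers move at their own pace and stop on an object; "squeeze" is the grip in N (left out, the last holds). Time passes only in rows, so rows that repeat a pose let the fingers close. It gives the time, the measured TCP pose, the force, the opening and the grip force at its end, in the units of the state.
- arm.state(): the state, without advancing time (a new reading comes with each control period).
- arm.snapshot(name): name is "side" or "top"; returns a dict with "color" (480x640x3 uint8, red, green, blue), "range_z" (480x640 float32, m along the optical axis (not along the pixel's ray), 0 where there is no reading), "K" (3x3 intrinsics, pixels), "dist_coeffs" ([k1, k2, p1, p2, k3] as OpenCV has them; the pictures are not rectified), "R" (3x3) and "t" (3): a world point X has camera coordinates R X + t. Camera axes: x right, y down, z forward; pixel columns grow to the right and rows downward; lengths in m; the calibration is good to about 2 mm. A picture is of the moment at which its call begins.
- arm.finish_job(): hands the job in; it is judged then, once.
The state is a dict: "t": time; "joints": joint angles; "joint_velocities": joint speeds; "effort": joint torques, N m; "tool_pos": TCP position; "eef_rot": TCP orientation; "ft_force": force on the tool from outside, world axes, zero at the start; "moment": the same for the moment, N m; "grip_width": finger opening in m; "finger_force": force on a finger pad.
Only numpy, scipy, OpenCV 4.12 (cv2) and the standard library are available. Lean on these libraries where they do the work, as an engineer would, in place of code of your own. Each camera call takes 0.05 s, during which the arm holds its last target. There are 200 camera calls.

## Working session

There is one attempt and no reset: what is moved stays moved. The work goes in short steps, Python scripts to look and compute and a tool call to move; the robot and the scene stay as the last step left them, time stands still between calls to the robot, and variables do not carry over. Pictures are saved under pics/ and viewed, at most 11 in all, crops included, and the job is handed in when it is done.

Besides the shell and the picture viewer there is one more tool, called as name([rows], argument=value, ...), one row to a line, values as JSON. arm_command: Moves the arm, as the interface text tells. Its arguments: {"type":"object","properties":{"commands":{"type":"array","items":{"type":"object","properties":{"fingers":{"type":"number"},"dx":{"type":"number"},"dy":{"type":"number"},"dz":{"type":"number"},"roll":{"type":"number"}}}},"squeeze":{"type":"number"}},"required":["commands"]}

```bash
mkdir -p pics; ls; cat > h.py <<'E'
import numpy as np, cv2, pickle
from rig import arm
def snap(n,f=None):
    s=arm.snapshot(n)
    if f: cv2.imwrite('pics/'+f,s['color'][:,:,::-1])
    return s
def cast(s,uv,z):
    "pixels -> world points on plane z"
    uv=np.atleast_2d(np.array(uv,float)); R=np.array(s['R']);t=np.array(s['t'])
    n=cv2.undistortPoints(uv[:,None],np.array(s['K'],float),np.array(s['dist_coeffs'],float))[:,0]
    d=np.c_[n,np.ones(len(n))]@R; c=-R.T@t
    return c+d*((z-c[2])/d[:,2])[:,None]
def cloud(s):
    h,w=s['range_z'].shape; v,u=np.mgrid[:h,:w]
    n=cv2.undistortPoints(np.c_[u.ravel(),v.ravel()].astype(float)[:,None],np.array(s['K'],float),np.array(s['dist_coeffs'],float))[:,0]
    z=s['range_z'].ravel()[:,None]
    P=(np.c_[n,np.ones(len(n))]*z-np.array(s['t']))@np.array(s['R'])
    P[z[:,0]==0]=np.nan
    return P.reshape(h,w,3)
E
python3 - <<'E'
from h import *
for n in('top','side'):
    s=snap(n,n+'0.png'); pickle.dump(s,open(n+'0.pkl','wb')); print(n,-np.array(s['R']).T@s['t'],np.array(s['R']).round(2).tolist())
s=arm.state(); print({k:np.round(v,3).tolist() for k,v in s.items()},arm.grasp_offset)
E
```

```text
pics
top [ 0.42212344 -0.01134911  0.99060464] [[0.08, -1.0, -0.0], [-0.97, -0.08, -0.22], [0.22, 0.02, -0.98]]
side [0.51440439 0.52500107 0.5655571 ] [[-0.99, -0.17, 0.0], [-0.12, 0.67, -0.73], [0.12, -0.72, -0.68]]
{'t': 0.1, 'joints': [-82.868, 21.836, 74.376, 0.001, 83.857, -12.335], 'joint_velocities': [-0.015, -0.041, -0.044, 0.064, -0.011, -0.02], 'effort': [0.005, -43.865, -22.491, 0.072, 0.034, -0.0], 'tool_pos': [0.183, -0.519, 0.404], 'eef_rot': [[0.943, 0.333, -0.0], [0.333, -0.943, 0.001], [0.0, -0.001, -1.0]], 'ft_force': [0.615, -0.766, 0.265], 'moment': [0.016, 0.061, -0.001], 'finger_force': 0.0, 'grip_width': 0.088} 0.1473
```

View pics/top0.png

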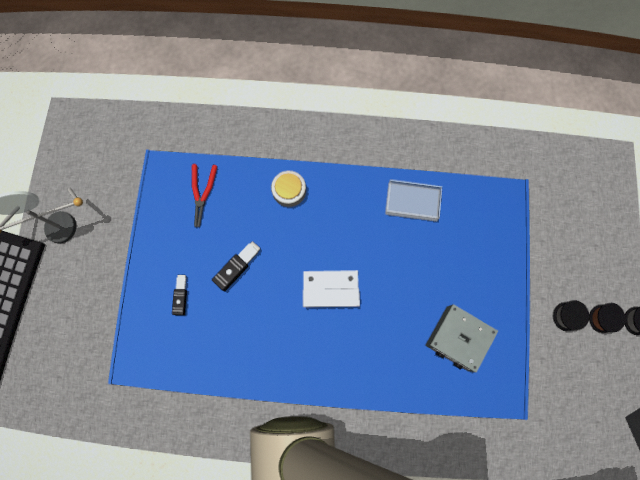

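View pics/side0.png

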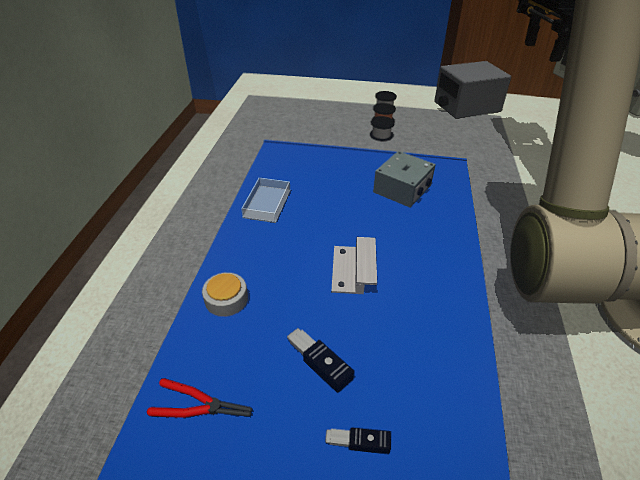

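Top view: the smaller key is at (180,295) with its tongue up-image (+x), the large decoy at (235,268), the rail at (331,289) with its overhang on the robot's side, and the supply slot at (464,338). Next I'll measure them.

```bash
python3 - <<'E'
from h import *
s=pickle.load(open('top0.pkl','rb')); P=cloud(s); c=s['color'].astype(int); hsv=cv2.cvtColor(s['color'],cv2.COLOR_RGB2HSV)
print('mat z',np.nanmedian(P[320:370,200:280,2]), 'rng0', (s['range_z']==0).mean())
nb=((hsv[...,1]<110)|(hsv[...,2]<60)).astype(np.uint8)
def rect(name,box,mask,z):
    u0,u1,v0,v1=box; m=np.zeros_like(mask); m[v0:v1,u0:u1]=mask[v0:v1,u0:u1]
    cs,_=cv2.findContours(m,cv2.RETR_EXTERNAL,cv2.CHAIN_APPROX_NONE); k=max(cs,key=cv2.contourArea)
    w=cast(s,k[:,0],z)[:,:2]; r=cv2.minAreaRect((w*1000).astype(np.float32))
    mm=np.zeros_like(m); cv2.drawContours(mm,[k],-1,1,-1)
    print(name,'c',np.round(r[0],1),'size',np.round(r[1],1),'ang',round(r[2],1),'box',cv2.boxPoints(r).round(0).tolist(),'zpct',np.nanpercentile(P[mm>0][:,2],[5,50,95]).round(4))
V=hsv[...,2]
for z in(.009,.018): rect('key z%g'%z,(165,195,265,325),nb,z)
rect('handle',(165,195,265,325),((V<90)).astype(np.uint8),.018)
rect('tongue',(165,195,265,292),((V>120)&(hsv[...,1]<90)).astype(np.uint8),.0125)
hz=(P[...,2]>.024).astype(np.uint8)
rect('railtop',(290,370,260,320),hz,.03)
rect('railtop col',(290,370,260,320),nb,.03)
hz=(P[...,2]>.049).astype(np.uint8)
rect('boxtop',(415,510,295,385),hz,.055)
rect('slot',(454,475,328,348),(V<70).astype(np.uint8),.055)
rect('tin',(265,312,165,212),nb,.036)
rect('bigkey',(205,265,235,295),nb,.018)
print(V[330:347,455:475])
E
```

```text
mat z 0.002713658769215129 rng0 0.003974609375
key z0.009 c [502.  293.6] size [79.7 26.9] ang 3.6 box [[461.0, 304.0], [463.0, 278.0], [543.0, 283.0], [541.0, 309.0]] zpct [0.0093 0.0195 0.0234]
key z0.018 c [501.2 290.8] size [79.  26.7] ang 3.6 box [[461.0, 302.0], [463.0, 275.0], [541.0, 280.0], [540.0, 307.0]] zpct [0.0093 0.0195 0.0234]
handle c [486.2 289.3] size [52.2 27.7] ang 4.4 box [[459.0, 301.0], [461.0, 273.0], [513.0, 277.0], [511.0, 305.0]] zpct [0.0048 0.02   0.0234]
tongue c [527.9 294.5] size [27.3 18.7] ang 8.0 box [[513.0, 302.0], [516.0, 283.0], [543.0, 287.0], [540.0, 306.0]] zpct [0.0051 0.0145 0.0176]
railtop c [520.9 -11.9] size [ 34.3 110.3] ang 6.0 box [[498.0, 41.0], [510.0, -69.0], [544.0, -65.0], [532.0, 45.0]] zpct [0.03   0.0328 0.0355]
railtop col c [538.2 -10.1] size [ 71.7 110. ] ang 5.8 box [[497.0, 41.0], [508.0, -68.0], [579.0, -61.0], [568.0, 48.0]] zpct [0.004  0.0108 0.035 ]
boxtop c [ 461.5 -268.2] size [102.8  93.1] ang 63.7 box [[397.0, -294.0], [480.0, -335.0], [526.0, -243.0], [443.0, -201.0]] zpct [0.054  0.0576 0.0603]
slot c [ 462.3 
[... 1168 characters left out ...]
 133 146
  147 146]
 [154 152 154 153 149 135 127 138 146 146 105  47  50  50  74  91 132 146
  146 144]
 [153 153 152 155 154 154 147 130 129 117  77  49  52  52 104 129 144 148
  149 147]
 [153 154 153 152 152 151 152 149 138 115  93  67  52  69 116 139 149 147
  148 147]
 [154 154 152 153 150 153 152 152 152 148 133 108  81  97 128 146 148 146
  145 147]
 [154 152 152 152 152 152 151 154 150 151 152 146 124 124 140 148 148 149
  148 148]
 [153 153 152 150 149 154 154 151 151 151 153 152 146 142 148 148 149 149
  150 150]
 [154 151 152 152 155 150 151 153 152 150 151 151 151 148 148 150 150 149
  150 150]
 [151 153 151 151 152 149 150 150 149 150 151 151 147 152 150 150 152 151
  150 150]]
```

arm_command([
  {"fingers":70,"dx":55.5,"dy":-66.2,"dz":10.4,"roll":14.4},
  {"fingers":70,"dx":55.5,"dy":-66.2,"dz":10.4,"roll":14.4},
  {"fingers":70,"dx":55.5,"dy":-66.2,"dz":10.4,"roll":14.4},
  {"fingers":70,"dx":55.5,"dy":-66.2,"dz":10.4,"roll":14.4},
  {"fingers":70,"dx":55.5,"dy":-66.2,"dz":10.4,"roll":14.4},
  {"fingers":70,"dx":55.5,"dy":-66.2,"dz":10.4,"roll":14.4},
  {"fingers":70,"dx":55.5,"dy":-66.2,"dz":10.4,"roll":14.4},
  {"fingers":70,"dx":55.5,"dy":-66.2,"dz":10.4,"roll":14.4},
  {"fingers":70,"dx":55.5,"dy":-66.2,"dz":10.4,"roll":14.4},
  {"fingers":70,"dx":55.5,"dy":-66.2,"dz":10.4,"roll":14.4},
  {"fingers":70,"dx":55.5,"dy":-66.2,"dz":10.4,"roll":14.4},
  {"fingers":70,"dx":55.5,"dy":-66.2,"dz":10.4,"roll":14.4},
  {"fingers":70,"dx":55.5,"dy":-66.2,"dz":10.4,"roll":14.4},
  {"fingers":70,"dx":55.5,"dy":-66.2,"dz":10.4,"roll":14.4},
  {"fingers":70,"dx":55.5,"dy":-66.2,"dz":10.4,"roll":14.4},
  {"fingers":70,"dx":55.5,"dy":-66.2,"dz":10.4,"roll":14.4},
  {"fingers":70,"dx":55.5,"dy":-66.2,"dz":10.4,"roll":14.4},
  {"fingers":70,"dx":55.5,"dy":-66.2,"dz":10.4,"roll":14.4},
  {"fingers":70,"dx":55.5,"dy":-66.2,"dz":10.4,"roll":14.4},
  {"fingers":70,"dx":55.5,"dy":-66.2,"dz":10.4,"roll":14.4},
])

```text
t: 2.1
tool_pos: [0.4856, 0.2903, 0.3003]
eef_rot: [[0.996, 0.089, -0.001], [0.089, -0.996, -0.001], [-0.001, 0.0, -1.0]]
ft_force: [-0.2, 0.4, -1.4]
grip_width: 0.0616
finger_force: 0.0
```

```bash
python3 - <<'E'
from h import *
s=snap('side','side1.png'); P=cloud(s); hsv=cv2.cvtColor(s['color'],cv2.COLOR_RGB2HSV);V=hsv[...,2];S=hsv[...,1]
s0=pickle.load(open('side0.pkl','rb')); h0=cv2.cvtColor(s0['color'],cv2.COLOR_RGB2HSV);V0=h0[...,2];S0=h0[...,1]
def rect(name,box,mask,z):
    u0,u1,v0,v1=box; m=np.zeros(mask.shape,np.uint8); m[v0:v1,u0:u1]=mask[v0:v1,u0:u1]
    cs,_=cv2.findContours(m,cv2.RETR_EXTERNAL,cv2.CHAIN_APPROX_NONE); k=max(cs,key=cv2.contourArea)
    w=cast(s0,k[:,0],z)[:,:2]; r=cv2.minAreaRect((w*1000).astype(np.float32))
    print(name,'c',np.round(r[0],1),'size',np.round(r[1],1),'ang',round(r[2],1),cv2.boxPoints(r).round(0).tolist())
rect('tongue side',(320,352,420,450),(V0>120)&(S0<90),.015)
rect('handle side',(330,400,420,462),(V0<90),.0205)
rect('disc',(360,382,428,448),(V0>120)&(S0<90),.0205)
P0=cloud(s0)
print('mat',np.nanmedian(P0[300:400,400:460,2]))
rect('boxtop',(360,450,145,215),(P0[...,2]>.05),.0575)
rect('slot',(396,416,158,178),(V0<70),.0575)
# rail lip front edge: fit from depth
m=np.zeros(V0.shape,bool); m[225:300,325:385]=1
q=P0[m&(P0[...,2]>.029)]; r=cv2.minAreaRect((q[:,:2]*1000).astype(np.float32)); print('rail top',r,np.nanmedian(q[:,2]),cv2.boxPoints(r).round())
t=pickle.load(open('top0.pkl','rb'))
a=cv2.resize(t['color'][318:358,444:484],None,fx=10,fy=10,interpolation=cv2.INTER_CUBIC)
b=cv2.resize(s['color'][380:480,290:430],(560,400))
cv2.imwrite('pics/c1.png',np.hstack([a[:, :240*1+160],b])[:, :800,::-1])
E
```

```text
tongue side c [526.  292.7] size [28.6 18.2] ang 3.1 [[511.0, 301.0], [512.0, 283.0], [541.0, 284.0], [540.0, 303.0]]
handle side c [497.1 294.5] size [74.  29.7] ang 3.4 [[459.0, 307.0], [461.0, 278.0], [535.0, 282.0], [533.0, 312.0]]
disc c [484.7 290.4] size [6.2 6.6] ang 5.3 [[481.0, 293.0], [482.0, 287.0], [488.0, 287.0], [487.0, 294.0]]
mat 0.0033255672423473433
boxtop c [ 461.6 -263.4] size [111.7  95.6] ang 64.1 [[394.0, -293.0], [480.0, -335.0], [529.0, -234.0], [443.0, -192.0]]
slot c [ 460.7 -268.1] size [14.   6.9] ang 64.4 [[455.0, -273.0], [461.0, -276.0], [467.0, -263.0], [461.0, -260.0]]
rail top ((518.989990234375, -11.21023178100586), (34.04642868041992, 111.60494232177734), 5.776057243347168) 0.03285585278605535 [[496.  43.]
 [508. -68.]
 [542. -65.]
 [530.  46.]]
```

View pics/c1.png

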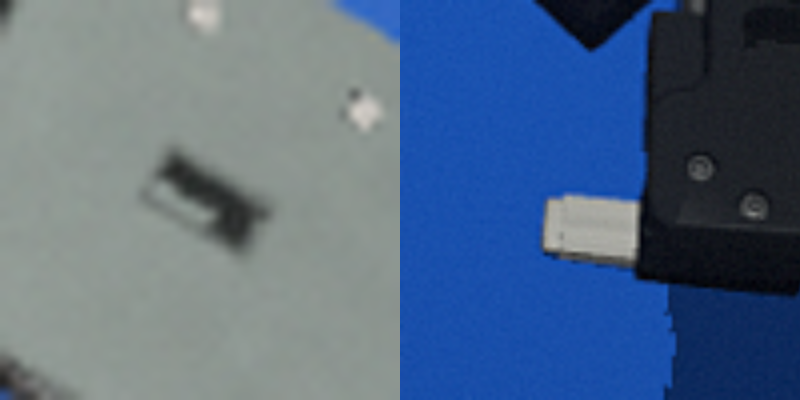

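The left half of the picture shows the slot centred at about (464,338) in the top view, with its long side in line with the box. The right half shows the gripper over the key with the tongue clear. The tool is aligned, so I descend and grip.

arm_command([
  {"fingers":70,"dz":5},
  {"fingers":70,"dz":9},
  {"fingers":70,"dz":11.5},
  {"fingers":70,"dz":12.5},
  {"fingers":70,"dz":13},
  {"fingers":70,"dz":13},
  {"fingers":10,"dz":13},
  {"fingers":10,"dz":13},
  {"fingers":10,"dz":13},
  {"fingers":10,"dz":13},
  {"fingers":10,"dz":13},
  {"fingers":10,"dz":13},
  {"fingers":10,"dz":13},
  {"fingers":10,"dz":13},
], squeeze=20)

```text
invalid input
```

arm_command([
  {"fingers":70,"dx":0,"dy":0,"dz":5,"roll":0},
  {"fingers":70,"dx":0,"dy":0,"dz":9,"roll":0},
  {"fingers":70,"dx":0,"dy":0,"dz":11.5,"roll":0},
  {"fingers":70,"dx":0,"dy":0,"dz":12.5,"roll":0},
  {"fingers":70,"dx":0,"dy":0,"dz":13,"roll":0},
  {"fingers":70,"dx":0,"dy":0,"dz":13,"roll":0},
  {"fingers":10,"dx":0,"dy":0,"dz":13,"roll":0},
  {"fingers":10,"dx":0,"dy":0,"dz":13,"roll":0},
  {"fingers":10,"dx":0,"dy":0,"dz":13,"roll":0},
  {"fingers":10,"dx":0,"dy":0,"dz":13,"roll":0},
  {"fingers":10,"dx":0,"dy":0,"dz":13,"roll":0},
  {"fingers":10,"dx":0,"dy":0,"dz":13,"roll":0},
  {"fingers":10,"dx":0,"dy":0,"dz":13,"roll":0},
  {"fingers":10,"dx":0,"dy":0,"dz":13,"roll":0},
], squeeze=20)

```text
t: 3.55
tool_pos: [0.4859, 0.2906, 0.171]
eef_rot: [[0.996, 0.088, 0.0], [0.088, -0.996, 0.0], [0.0, -0.0, -1.0]]
ft_force: [-0.9, -0.3, 3.3]
grip_width: 0.0236
finger_force: 19.8
```

arm_command([
  {"fingers":10,"dx":0,"dy":0,"dz":-3,"roll":0},
  {"fingers":10,"dx":0,"dy":0,"dz":-6,"roll":0},
  {"fingers":10,"dx":-1.5,"dy":3,"dz":-6,"roll":-0.9},
  {"fingers":10,"dx":-4,"dy":7,"dz":-6,"roll":-0.9},
  {"fingers":10,"dx":-6,"dy":11,"dz":-6,"roll":-0.9},
  {"fingers":10,"dx":-7,"dy":15,"dz":-6,"roll":-0.9},
  {"fingers":10,"dx":-8,"dy":19,"dz":-6,"roll":-0.9},
  {"fingers":10,"dx":-8.6,"dy":23,"dz":-6,"roll":-0.9},
  {"fingers":10,"dx":-8.6,"dy":27,"dz":-6,"roll":-0.9},
  {"fingers":10,"dx":-8.6,"dy":29.5,"dz":-6,"roll":-0.9},
  {"fingers":10,"dx":-8.6,"dy":30.5,"dz":-6,"roll":-0.9},
  {"fingers":10,"dx":-8.6,"dy":30.5,"dz":-4,"roll":-0.9},
  {"fingers":10,"dx":-8.6,"dy":30.5,"dz":-2,"roll":-0.9},
  {"fingers":10,"dx":-8.6,"dy":30.5,"dz":-0.8,"roll":-0.9},
  {"fingers":10,"dx":-8.6,"dy":30.5,"dz":-0.3,"roll":-0.9},
  {"fingers":10,"dx":-8.6,"dy":30.5,"dz":-0.3,"roll":-0.9},
])

```text
t: 5.15
tool_pos: [0.4272, -0.0203, 0.1734]
eef_rot: [[0.995, 0.105, -0.001], [0.105, -0.995, 0.0], [-0.001, -0.001, -1.0]]
ft_force: [0.2, 0.8, -1.0]
grip_width: 0.0238
finger_force: 19.8
```

```bash
python3 - <<'E'
from h import *
s=snap('side'); cv2.imwrite('pics/c2.png',cv2.resize(s['color'][200:320,300:460],(800,600))[:,:,::-1])
t=arm.state(); print(t['tool_pos'],t['ft_force'],t['finger_force'])
p=pickle.load(open('top0.pkl','rb')); print(cast(p,[[464.2,337.8],[460.5,332.5],[470.5,338.5]],.0577))
E
```

```text
[ 0.42729203 -0.02045155  0.17385783] [ 0.09047569  0.44216503 -0.36563052] 19.80521410703659
[[ 0.46073625 -0.26886536  0.0577    ]
 [ 0.47018476 -0.26139685  0.0577    ]
 [ 0.46023966 -0.28104233  0.0577    ]]
```

View pics/c2.png

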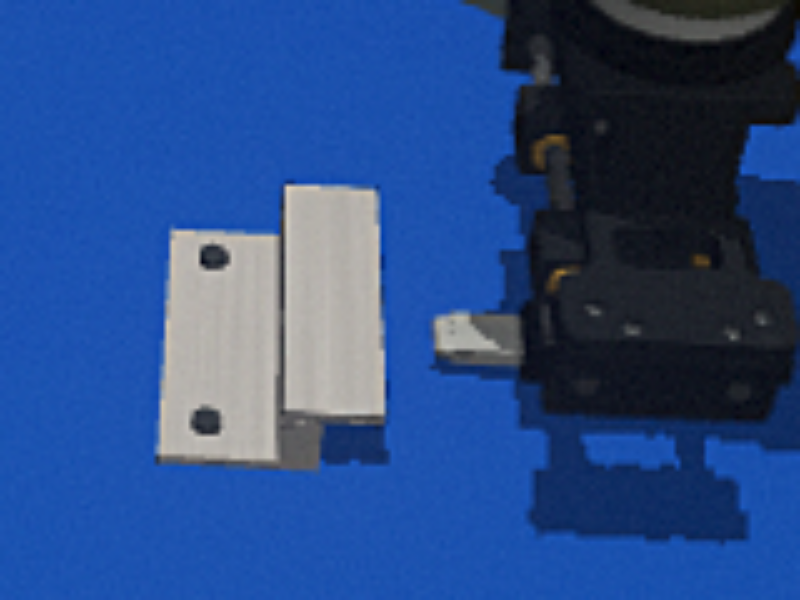

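The tongue is horizontal and square to the rail. I'll hook it under and start turning.

arm_command([
  {"fingers":10,"dx":1,"dy":0,"dz":0,"roll":0},
  {"fingers":10,"dx":2,"dy":0,"dz":0,"roll":0},
  {"fingers":10,"dx":2.7,"dy":0,"dz":0,"roll":0},
  {"fingers":10,"dx":3,"dy":0,"dz":-0.1,"roll":0},
  {"fingers":10,"dx":3,"dy":0,"dz":-0.5,"roll":0},
  {"fingers":10,"dx":3,"dy":0,"dz":-0.85,"roll":0},
  {"fingers":10,"dx":2.99,"dy":0,"dz":-1.24,"roll":0},
  {"fingers":10,"dx":3.01,"dy":0,"dz":-1.64,"roll":0},
  {"fingers":10,"dx":3.06,"dy":0,"dz":-2.03,"roll":0},
  {"fingers":10,"dx":3.15,"dy":0,"dz":-2.41,"roll":0},
  {"fingers":10,"dx":3.27,"dy":0,"dz":-2.78,"roll":0},
  {"fingers":10,"dx":3.43,"dy":0,"dz":-3.15,"roll":0},
  {"fingers":10,"dx":3.61,"dy":0,"dz":-3.49,"roll":0},
  {"fingers":10,"dx":3.61,"dy":0,"dz":-3.49,"roll":0},
  {"fingers":10,"dx":3.61,"dy":0,"dz":-3.49,"roll":0},
])

```text
t: 6.7
tool_pos: [0.4631, -0.017, 0.2088]
eef_rot: [[0.995, 0.104, 0.0], [0.104, -0.995, 0.0], [0.0, -0.0, -1.0]]
ft_force: [-1.3, -0.7, -1.6]
grip_width: 0.024
finger_force: 20.0
```

```bash
python3 - <<'E'
from h import *
s=snap('side'); cv2.imwrite('pics/c3.png',cv2.resize(s['color'][200:320,300:460],(800,600))[:,:,::-1])
E
```

```text
(no output)
```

View pics/c3.png

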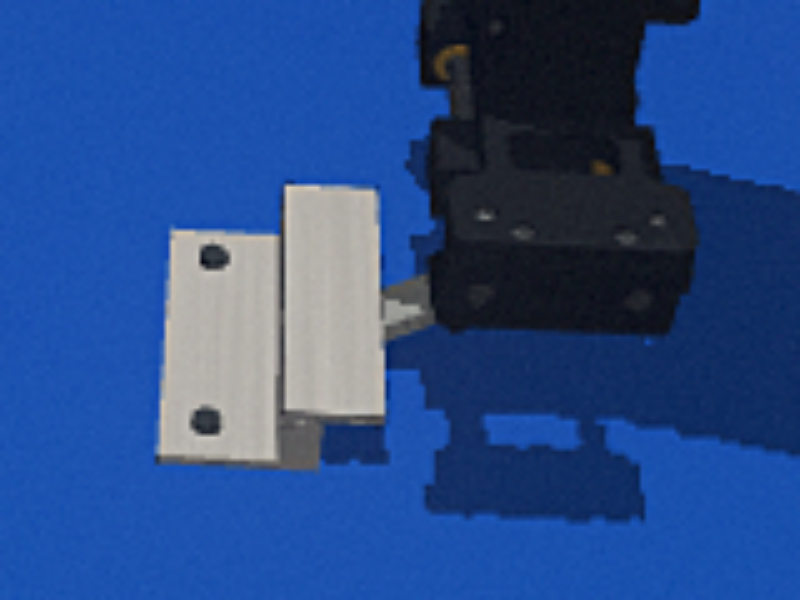

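The tongue is dipping about 35° and bearing under the lip at about (385,310) in the crop. I'll continue along the arc.

arm_command([
  {"fingers":10,"dx":0.22,"dy":0,"dz":-0.33,"roll":0},
  {"fingers":10,"dx":0.46,"dy":0,"dz":-0.64,"roll":0},
  {"fingers":10,"dx":0.73,"dy":0,"dz":-0.93,"roll":0},
  {"fingers":10,"dx":1.02,"dy":0,"dz":-1.2,"roll":0},
  {"fingers":10,"dx":1.34,"dy":0,"dz":-1.43,"roll":0},
  {"fingers":10,"dx":1.67,"dy":0,"dz":-1.64,"roll":0},
  {"fingers":10,"dx":2.02,"dy":0,"dz":-1.82,"roll":0},
  {"fingers":10,"dx":2.39,"dy":0,"dz":-1.97,"roll":0},
  {"fingers":10,"dx":2.76,"dy":0,"dz":-2.08,"roll":0},
  {"fingers":10,"dx":3.15,"dy":0,"dz":-2.16,"roll":0},
  {"fingers":10,"dx":3.54,"dy":0,"dz":-2.21,"roll":0},
  {"fingers":10,"dx":3.7,"dy":0,"dz":-2.21,"roll":0},
  {"fingers":10,"dx":3.7,"dy":0,"dz":-2.21,"roll":0},
  {"fingers":10,"dx":3.7,"dy":0,"dz":-2.21,"roll":0},
])

```text
t: 8.15
tool_pos: [0.5001, -0.0132, 0.2308]
eef_rot: [[0.995, 0.104, 0.001], [0.104, -0.995, -0.0], [0.001, 0.0, -1.0]]
ft_force: [-1.8, 0.2, 0.5]
grip_width: 0.0237
finger_force: 20.0
```

```bash
python3 - <<'E'
from h import *
s=snap('side'); pickle.dump(s,open('s4.pkl','wb')); cv2.imwrite('pics/c4.png',cv2.resize(s['color'][180:300,300:460],(800,600))[:,:,::-1])
E
```

```text
(no output)
```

View pics/c4.png

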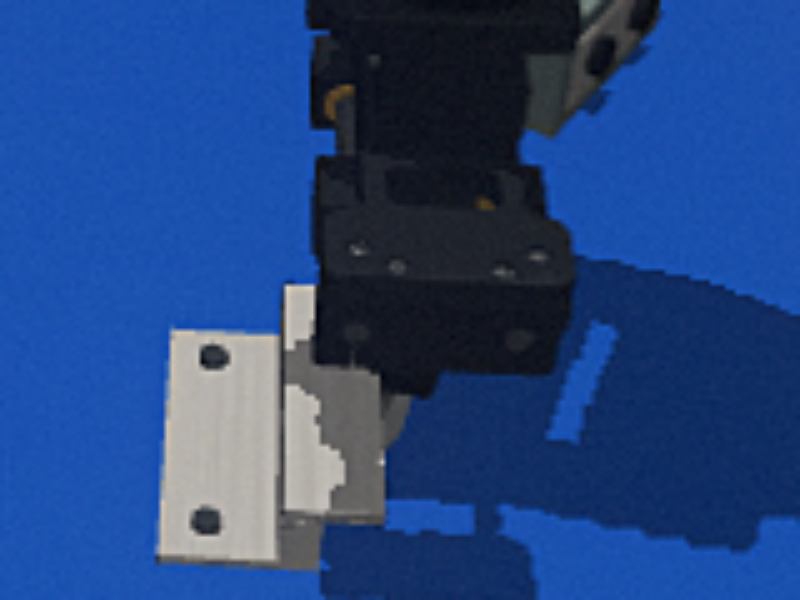

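Tongue and handle now hang down next to the lip at about (400,400). I'll back off, lift clear and measure the tilt.

arm_command([
  {"fingers":10,"dx":-1,"dy":0,"dz":0,"roll":0},
  {"fingers":10,"dx":-2.5,"dy":0,"dz":0,"roll":0},
  {"fingers":10,"dx":-4,"dy":0,"dz":-2,"roll":0},
  {"fingers":10,"dx":-4,"dy":0,"dz":-5,"roll":0},
  {"fingers":10,"dx":-4,"dy":0,"dz":-6,"roll":0},
  {"fingers":10,"dx":-4,"dy":0,"dz":-6,"roll":0},
  {"fingers":10,"dx":-4,"dy":0,"dz":-6,"roll":0},
])

```text
t: 8.9
tool_pos: [0.46, -0.0174, 0.29]
eef_rot: [[0.995, 0.104, -0.0], [0.104, -0.995, 0.0], [-0.0, -0.0, -1.0]]
ft_force: [-0.3, -0.3, -0.3]
grip_width: 0.0234
finger_force: 20.0
```

```bash
python3 - <<'E'
from h import *
s=snap('side'); pickle.dump(s,open('s5.pkl','wb')); cv2.imwrite('pics/c5.png',cv2.resize(s['color'][130:280,320:520],(800,600))[:,:,::-1])
P=cloud(s); t=arm.state(); p=np.array(t['tool_pos']); R=np.array(t['eef_rot']); print(p)
L=(P-p)@R  # tool frame
m=np.isfinite(L[...,2])&(L[...,2]>.168)&(L[...,2]<.25)&(abs(L[...,0])<.06)&(abs(L[...,1])<.03)
for a in np.arange(.168,.226,.004):
    q=L[m&(L[...,2]>=a)&(L[...,2]<a+.004)]
    if len(q): print(round(a,3),len(q),'x',np.percentile(q[:,0],[3,50,97]).round(4),'y',np.percentile(q[:,1],[3,97]).round(4))
E
```

```text
[ 0.46001057 -0.01734207  0.28967445]
0.168 2 x [-0.0142 -0.0138 -0.0133] y [-0.0114 -0.0106]
0.172 10 x [-0.013  -0.006   0.0036] y [-0.0123 -0.0111]
0.176 24 x [-0.0124 -0.0045  0.0041] y [-0.0134 -0.0065]
0.18 21 x [-0.0123 -0.0052  0.0038] y [-0.0132 -0.0086]
0.184 4 x [-0.0031 -0.0019 -0.0002] y [-0.0106 -0.0077]
0.188 10 x [-0.007  -0.0031  0.0002] y [-0.0084 -0.0038]
0.192 14 x [-0.0058 -0.0009  0.0012] y [-0.0099  0.0024]
0.196 11 x [-0.004   0.0001  0.0013] y [-0.0097 -0.0007]
0.2 19 x [-0.0052  0.0011  0.0022] y [-0.0098  0.0082]
0.204 15 x [-0.004   0.0021  0.0029] y [-0.0101  0.0068]
0.208 10 x [-0.0018  0.0022  0.003 ] y [-0.0083 -0.0016]
0.212 2 x [-0.0005  0.0001  0.0008] y [-0.0077 -0.0067]
```

View pics/c5.png

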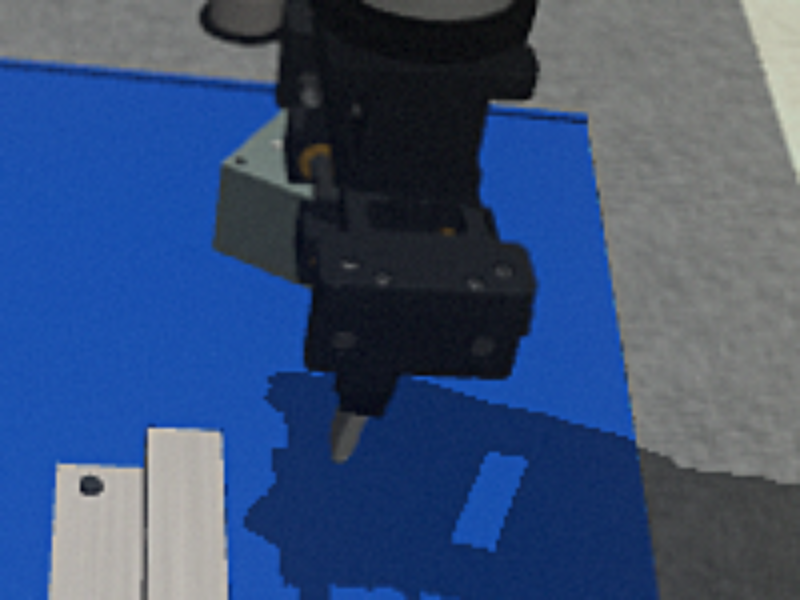

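The tongue hangs with about 8.5° still to go (its tip leans towards the rail), so I'll give it a second small push on the lip.

arm_command([
  {"fingers":10,"dx":0,"dy":0,"dz":3,"roll":0},
  {"fingers":10,"dx":0,"dy":0,"dz":5.5,"roll":0},
  {"fingers":10,"dx":1.5,"dy":0,"dz":6,"roll":0},
  {"fingers":10,"dx":3,"dy":0,"dz":6,"roll":0},
  {"fingers":10,"dx":3.8,"dy":0,"dz":6,"roll":0},
  {"fingers":10,"dx":4.1,"dy":0,"dz":6,"roll":0},
  {"fingers":10,"dx":4.4,"dy":0,"dz":6,"roll":0},
  {"fingers":10,"dx":4.65,"dy":0,"dz":6,"roll":0},
  {"fingers":10,"dx":4.65,"dy":0,"dz":6,"roll":0},
  {"fingers":10,"dx":4.65,"dy":0,"dz":6,"roll":0},
  {"fingers":10,"dx":3.5,"dy":0,"dz":6,"roll":0},
  {"fingers":10,"dx":1,"dy":0,"dz":6,"roll":0},
  {"fingers":10,"dx":-1,"dy":0,"dz":3,"roll":0},
  {"fingers":10,"dx":-1,"dy":0,"dz":0,"roll":0},
  {"fingers":10,"dx":-1,"dy":0,"dz":0,"roll":0},
  {"fingers":10,"dx":-1,"dy":0,"dz":0,"roll":0},
])

```text
t: 10.55
tool_pos: [0.4504, -0.0184, 0.2914]
eef_rot: [[0.995, 0.104, 0.003], [0.104, -0.995, -0.001], [0.003, 0.001, -1.0]]
ft_force: [-0.4, -0.5, -0.8]
grip_width: 0.0235
finger_force: 20.0
```

```bash
cat > key.py <<'E'
from h import *
def keyslices(n='side'):
    s=snap(n); P=cloud(s); t=arm.state(); p=np.array(t['tool_pos']); R=np.array(t['eef_rot'])
    L=(P-p)@R
    m=np.isfinite(L[...,2])&(L[...,2]>.168)&(L[...,2]<.23)&(abs(L[...,0])<.04)&(abs(L[...,1])<.03)
    for a in np.arange(.168,.226,.004):
        q=L[m&(L[...,2]>=a)&(L[...,2]<a+.004)]
        if len(q)>2: print(round(a,3),len(q),'x',np.percentile(q[:,0],[3,50,97]).round(4),'y',np.percentile(q[:,1],[3,97]).round(4))
    return s
E
python3 -c "
from key import *
s=keyslices(); pickle.dump(s,open('s6.pkl','wb')); print('top'); keyslices('top')
cv2.imwrite('pics/c6.png',cv2.resize(s['color'][130:280,320:520],(800,600))[:,:,::-1])"
```

```text
0.168 3 x [-0.0144 -0.014  -0.0085] y [-0.0133 -0.012 ]
0.172 18 x [-0.0153 -0.0083 -0.0003] y [-0.0128 -0.0095]
0.176 23 x [-0.0142 -0.005   0.001 ] y [-0.013  -0.0066]
0.18 18 x [-0.0143 -0.0069  0.0009] y [-0.0123 -0.0101]
0.184 4 x [-0.012  -0.007  -0.0051] y [-0.0096 -0.0078]
0.188 8 x [-0.008  -0.0053 -0.0036] y [-0.0095 -0.0064]
0.192 11 x [-0.0092 -0.0056 -0.0032] y [-0.0094 -0.001 ]
0.196 14 x [-0.0083 -0.0042 -0.0026] y [-0.0089  0.0029]
0.2 8 x [-0.0069 -0.0035 -0.0025] y [-0.0095 -0.0019]
0.204 11 x [-0.008  -0.0028 -0.0024] y [-0.0086  0.0083]
0.208 9 x [-0.0083 -0.0051 -0.0027] y [-0.0087  0.0009]
0.212 5 x [-0.0056 -0.0032 -0.003 ] y [-0.0078  0.0004]
top
```

View pics/c6.png

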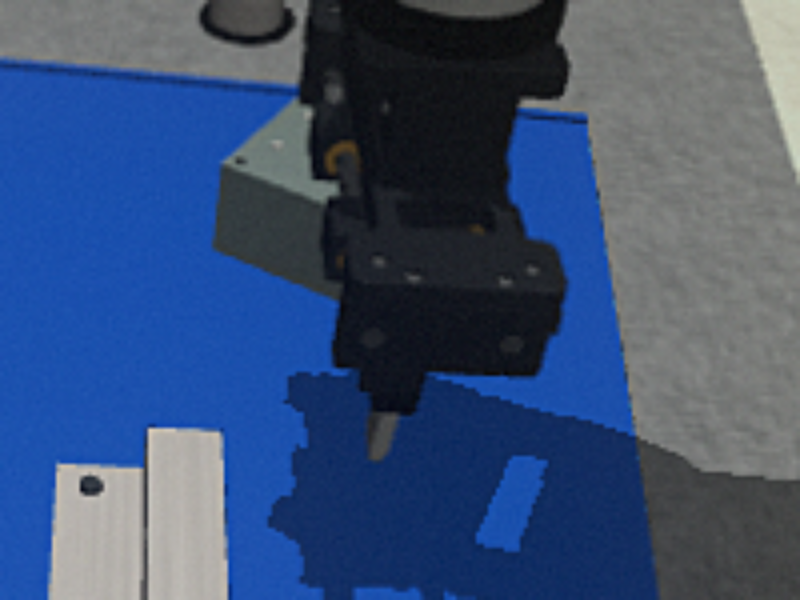

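Now within about 3° of vertical, with the tongue's tip about 5.5 mm behind the tool axis. I'll carry it over the slot and turn it into line.

arm_command([
  {"fingers":10,"dx":0,"dy":1,"dz":-0.9,"roll":2},
  {"fingers":10,"dx":-0.1,"dy":4,"dz":-0.9,"roll":7},
  {"fingers":10,"dx":-0.3,"dy":8,"dz":-0.9,"roll":13},
  {"fingers":10,"dx":-0.5,"dy":12,"dz":-0.9,"roll":19},
  {"fingers":10,"dx":-0.7,"dy":16,"dz":-0.9,"roll":25},
  {"fingers":10,"dx":-0.9,"dy":20,"dz":-0.9,"roll":29},
  {"fingers":10,"dx":-1.0,"dy":23,"dz":-0.9,"roll":32.4},
  {"fingers":10,"dx":-1.09,"dy":24.8,"dz":-0.9,"roll":32.4},
  {"fingers":10,"dx":-1.09,"dy":25.3,"dz":-0.9,"roll":32.4},
  {"fingers":10,"dx":-1.09,"dy":25.3,"dz":-0.9,"roll":32.4},
  {"fingers":10,"dx":-1.09,"dy":25.3,"dz":-0.9,"roll":32.4},
])

```text
t: 11.75
tool_pos: [0.4657, -0.27, 0.2997]
eef_rot: [[0.896, -0.444, -0.0], [-0.444, -0.896, 0.001], [-0.001, -0.0, -1.0]]
ft_force: [0.4, -0.8, -1.1]
grip_width: 0.0239
finger_force: 20.0
```

```bash
python3 - <<'E'
from key import *
s=keyslices(); pickle.dump(s,open('s7.pkl','wb'))
cv2.imwrite('pics/c7.png',cv2.resize(s['color'][110:230,350:510],(800,600))[:,:,::-1])
R=np.array(s['R']);t=np.array(s['t'])
pt=lambda X:cv2.projectPoints(np.array(X,float)[None],cv2.Rodrigues(R)[0],t,np.array(s['K'],float),np.array(s['dist_coeffs'],float))[0].ravel()
st=arm.state();T=np.array(st['eef_rot']);p=np.array(st['tool_pos']);print(p,T[:,0])
for X in(p+T@[-.0055,0,.214],[.461,-.2687,.0577]): q=pt(X); print(q,(q-[350,110])*5)
E
```

```text
0.168 14 x [-0.0176 -0.016  -0.0096] y [-0.0135  0.0056]
0.172 22 x [-0.0169 -0.0131 -0.0028] y [-0.0141  0.0096]
0.176 23 x [-0.017  -0.0101 -0.0001] y [-0.0142  0.0027]
0.18 19 x [-0.0163 -0.013  -0.0004] y [-0.0138  0.0086]
0.184 11 x [-0.0159 -0.0131 -0.0031] y [-0.0119 -0.0002]
0.188 6 x [-0.0097 -0.0071 -0.0042] y [-0.01   -0.0068]
0.192 9 x [-0.0103 -0.0066 -0.0036] y [-0.0103  0.0049]
0.196 10 x [-0.0103 -0.0082 -0.0027] y [-0.0104  0.0041]
0.2 14 x [-0.0094 -0.0089 -0.0045] y [-0.011   0.0051]
0.204 10 x [-0.0094 -0.0087 -0.0023] y [-0.0106  0.0092]
0.208 10 x [-0.0094 -0.0076 -0.0033] y [-0.0103  0.005 ]
0.212 7 x [-0.0085 -0.0061 -0.0017] y [-0.0091  0.0031]
[ 0.46572406 -0.2699552   0.29980973] [ 8.96227133e-01 -4.43595155e-01 -5.13683313e-04]
[407.06091967 156.3255049 ] [285.30459837 231.62752452]
[405.09551882 167.49684078] [275.47759412 287.48420389]
```

View pics/c7.png

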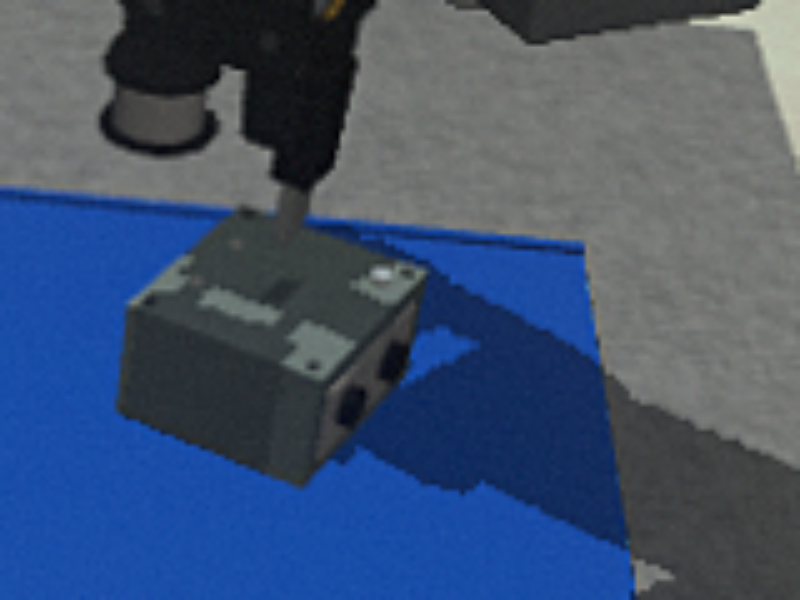

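The tongue hangs above the slot, which shows at about (280,292) in the crop. I need about a 1 mm correction, then descend to the mouth and watch the force.

arm_command([
  {"fingers":10,"dx":0.05,"dy":0.11,"dz":0.8,"roll":0},
  {"fingers":10,"dx":0.05,"dy":0.11,"dz":1.6,"roll":0},
  {"fingers":10,"dx":0.05,"dy":0.11,"dz":2.1,"roll":0},
  {"fingers":10,"dx":0.05,"dy":0.11,"dz":2.4,"roll":0},
  {"fingers":10,"dx":0.05,"dy":0.11,"dz":2.6,"roll":0},
  {"fingers":10,"dx":0.05,"dy":0.11,"dz":2.8,"roll":0},
  {"fingers":10,"dx":0.05,"dy":0.11,"dz":3.0,"roll":0},
  {"fingers":10,"dx":0.05,"dy":0.11,"dz":3.1,"roll":0},
  {"fingers":10,"dx":0.05,"dy":0.11,"dz":3.1,"roll":0},
])

```text
t: 12.7
tool_pos: [0.4656, -0.2724, 0.2687]
eef_rot: [[0.895, -0.445, -0.0], [-0.445, -0.895, 0.0], [-0.0, -0.0, -1.0]]
ft_force: [-0.1, 0.4, -1.0]
grip_width: 0.0236
finger_force: 20.0
```

arm_command([
  {"fingers":10,"dx":0,"dy":0,"dz":0.1,"roll":0},
  {"fingers":10,"dx":0,"dy":0,"dz":0.2,"roll":0},
  {"fingers":10,"dx":0,"dy":0,"dz":0.3,"roll":0},
  {"fingers":10,"dx":0,"dy":0,"dz":0.4,"roll":0},
  {"fingers":10,"dx":0,"dy":0,"dz":0.4,"roll":0},
])

```text
t: 13.2
tool_pos: [0.4656, -0.2724, 0.2646]
eef_rot: [[0.895, -0.445, -0.0], [-0.445, -0.895, 0.0], [-0.0, -0.0, -1.0]]
ft_force: [0.1, -0.9, -0.9]
grip_width: 0.0235
finger_force: 20.0
```

arm_command([
  {"fingers":10,"dx":0,"dy":0,"dz":0.2,"roll":0},
  {"fingers":10,"dx":0,"dy":0,"dz":0.4,"roll":0},
  {"fingers":10,"dx":0,"dy":0,"dz":0.6,"roll":0},
  {"fingers":10,"dx":0,"dy":0,"dz":0.8,"roll":0},
  {"fingers":10,"dx":0,"dy":0,"dz":0.8,"roll":0},
])

```text
t: 13.7
tool_pos: [0.4656, -0.2723, 0.2564]
eef_rot: [[0.895, -0.445, -0.0], [-0.445, -0.895, 0.0], [-0.001, -0.0, -1.0]]
ft_force: [0.8, -0.8, -1.1]
grip_width: 0.0236
finger_force: 20.0
```

```bash
python3 - <<'E'
from h import *
s=snap('side'); cv2.imwrite('pics/c8.png',cv2.resize(s['color'][110:230,350:510],(800,600))[:,:,::-1])
E
```

```text
(no output)
```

View pics/c8.png

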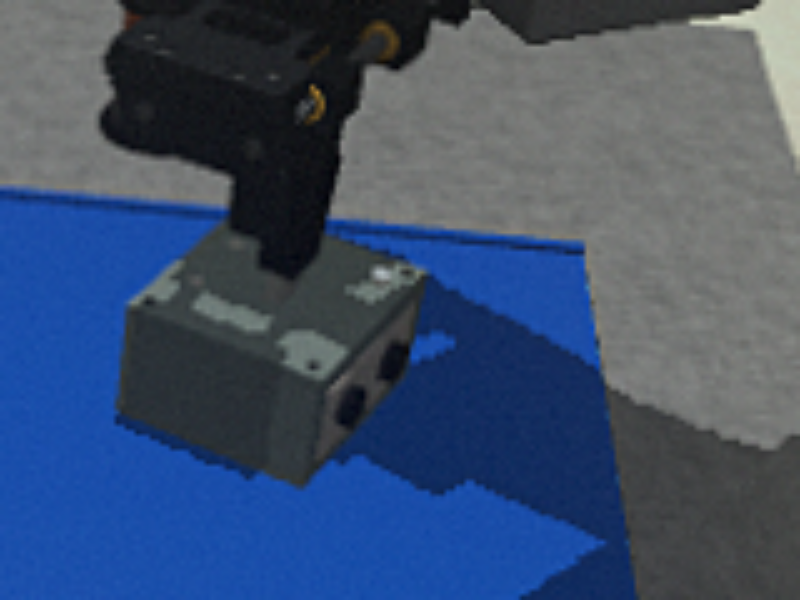

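The tongue is in the slot and the shoulder is about 13 mm above the top. I'll continue down gently.

arm_command([
  {"fingers":10,"dx":0,"dy":0,"dz":0.2,"roll":0},
  {"fingers":10,"dx":0,"dy":0,"dz":0.4,"roll":0},
  {"fingers":10,"dx":0,"dy":0,"dz":0.6,"roll":0},
  {"fingers":10,"dx":0,"dy":0,"dz":0.8,"roll":0},
  {"fingers":10,"dx":0,"dy":0,"dz":1.0,"roll":0},
  {"fingers":10,"dx":0,"dy":0,"dz":1.0,"roll":0},
])

```text
t: 14.35
tool_pos: [0.4657, -0.2724, 0.2465]
eef_rot: [[0.895, -0.445, 0.0], [-0.445, -0.895, 0.0], [0.0, -0.0, -1.0]]
ft_force: [-0.1, -0.5, 0.0]
grip_width: 0.0236
finger_force: 20.0
```

arm_command([
  {"fingers":10,"dx":0,"dy":0,"dz":0.1,"roll":0},
  {"fingers":10,"dx":0,"dy":0,"dz":0.2,"roll":0},
  {"fingers":10,"dx":0,"dy":0,"dz":0.2,"roll":0},
])

```text
t: 14.65
tool_pos: [0.4657, -0.2724, 0.2447]
eef_rot: [[0.895, -0.445, 0.0], [-0.445, -0.895, -0.0], [0.0, 0.0, -1.0]]
ft_force: [0.3, -0.5, -1.6]
grip_width: 0.0236
finger_force: 20.0
```

arm_command([
  {"fingers":10,"dx":0,"dy":0,"dz":0.05,"roll":0},
  {"fingers":10,"dx":0,"dy":0,"dz":0.1,"roll":0},
  {"fingers":10,"dx":0,"dy":0,"dz":0.1,"roll":0},
])

```text
t: 14.95
tool_pos: [0.4657, -0.2724, 0.2442]
eef_rot: [[0.895, -0.445, 0.001], [-0.445, -0.895, -0.001], [0.001, 0.0, -1.0]]
ft_force: [0.1, -0.8, 2.9]
grip_width: 0.0233
finger_force: 20.0
```

arm_command([
  {"fingers":10,"dx":0,"dy":0,"dz":0.05,"roll":0},
  {"fingers":10,"dx":0,"dy":0,"dz":0.1,"roll":0},
  {"fingers":10,"dx":0,"dy":0,"dz":0.1,"roll":0},
])

```text
t: 15.25
tool_pos: [0.4658, -0.2725, 0.2439]
eef_rot: [[0.895, -0.445, 0.002], [-0.445, -0.895, -0.001], [0.002, 0.001, -1.0]]
ft_force: [0.8, 0.8, 11.2]
grip_width: 0.0237
finger_force: 20.0
```

The shoulder is seated: the force rose to 11 N at the expected height. Now I let go and rise.

arm_command([
  {"fingers":10,"dx":0,"dy":0,"dz":-0.1,"roll":0},
  {"fingers":60,"dx":0,"dy":0,"dz":-0.1,"roll":0},
  {"fingers":60,"dx":0,"dy":0,"dz":-0.1,"roll":0},
  {"fingers":60,"dx":0,"dy":0,"dz":-0.1,"roll":0},
  {"fingers":60,"dx":0,"dy":0,"dz":-0.1,"roll":0},
  {"fingers":60,"dx":0,"dy":0,"dz":-0.1,"roll":0},
  {"fingers":60,"dx":0,"dy":0,"dz":-2,"roll":0},
  {"fingers":60,"dx":0,"dy":0,"dz":-5,"roll":0},
  {"fingers":60,"dx":0,"dy":0,"dz":-9,"roll":0},
  {"fingers":60,"dx":0,"dy":0,"dz":-13,"roll":0},
  {"fingers":60,"dx":-5,"dy":0,"dz":-15,"roll":0},
  {"fingers":60,"dx":-9,"dy":0,"dz":-15,"roll":0},
  {"fingers":60,"dx":-9,"dy":0,"dz":-15,"roll":0},
  {"fingers":60,"dx":-9,"dy":0,"dz":-15,"roll":0},
])

```text
t: 16.65
tool_pos: [0.3847, -0.2321, 0.3932]
eef_rot: [[0.895, -0.446, 0.001], [-0.446, -0.895, -0.001], [0.001, 0.0, -1.0]]
ft_force: [0.5, -0.1, -0.7]
grip_width: 0.0526
finger_force: 0.0
```

```bash
python3 - <<'E'
from h import *
s=snap('side'); P=cloud(s); q=P[(abs(P[...,0]-.461)<.03)&(abs(P[...,1]+.268)<.03)&(P[...,2]>.065)&(P[...,2]<.15)]
print(len(q),np.percentile(q,[2,50,98],axis=0).round(4)); cv2.imwrite('pics/c9.png',cv2.resize(s['color'][110:230,350:510],(800,600))[:,:,::-1])
E
```

```text
278 [[ 0.4483 -0.2772  0.0664]
 [ 0.4611 -0.2606  0.0926]
 [ 0.4727 -0.2543  0.1101]]
```

View pics/c9.png

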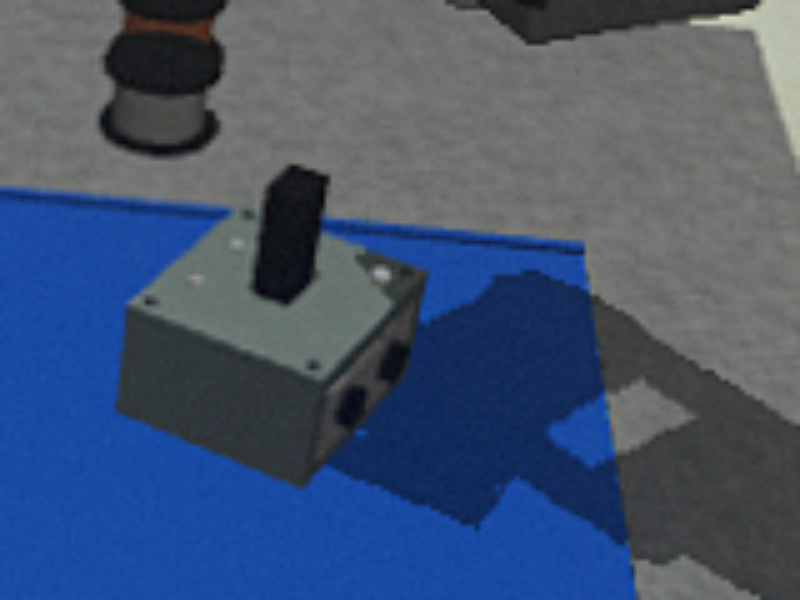

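The key stands upright in the slot at (285,240) in the crop. The handle's top is at about 0.110 m, which is the box top (0.0577) plus 52 mm, so it is fully home. I'll hand in.

```bash
python3 -c "
from rig import arm
print(arm.finish_job())"
```

```text
the job is handed in; nothing more can be done
None
```

The key was turned tongue-down on the rail, seated fully in the supply slot and released; the job is handed in, and no verdict was returned.

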